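# Refit the spacer sleeve and D-bore knob on the height adjuster, and hold the spring down

## Robot

A 6-joint arm with a two-finger parallel gripper is mounted at the origin on the work surface. World frame = base frame: x ahead of the robot, y to its left, z up, the work surface at z = 0. Lengths are in mm, angles in rad, forces in N, time in s.
With the tool pointing down it reaches from about 225 to 725 mm from the base axis. Payload 3.1 kg.
Tool frame: the origin (TCP) lies at the very end of the fingers, on their centre line; the grasp point (between the pads) lies 19 mm behind it; z points along the fingers, y is the line along which they close (so a half turn about z gives the same grasp; the last joint's range is limited). The gripper opens to 85 mm and grips with 20 to 120 N. Pads are 22 mm wide; open, the fingers measure 114 mm over their backs; the gripper's body (76 mm by 85 mm) begins 54 mm behind the grasp point. The pads swing forward as they close: fully open they stand 13 mm farther back than shut.
Start: joints at [-1.307, 0.048, 0.099, 1.622, 0, 1.443], TCP at [200.457, -485.216, 231.312] pointing down, gripper open.
Joint ranges: [-2.91, 2.91], [-0.99, 1.94], [-1.21, 1.42], [-2.12, 2.29], [-1.49, 1.47], [-3.14, 3.14]. Speed limits (rad/s): [2.79, 2.79, 3.14, 3.14, 3.14, 3.14].

## Interface

Orientations are given as [roll, pitch, yaw] about the fixed x, y, z axes, in that order (R = Rz(yaw) Ry(pitch) Rx(roll)).
In Python, from rig import ctrl gives the robot as it stands.
- The arm moves only by the tool play_rows, never from a script. Its argument "motion" is a list of rows, each a list of 3 entries, a list of its own where there are three numbers: the shift along the tool's x, y, z each as a share of 5 cm, from -1 to 1, then the turn, a rotation vector about the tool's x, y, z each as a share of 5 degrees, from -1 to 1, then the finger opening in mm, from 0 to 85.4. A call has 1 to 10 rows; each row shifts and turns the commanded pose from where the row before left it, along the tool's axes as they then stand; what a row does not reach is not made up. A row lasts 1/10 s, in which the tool goes at most 50 mm and 8.59 degrees, less where a joint would pass 70% of its speed; a pose out of reach is approached as far as the arm can. A call with a number of a shift or a turn outside -1 to 1 is refused whole. A call with a gripper value outside its range is refused whole. The fingers move at their own pace and stop on an object; "newtons" is the grip in N (left out, the last holds). Time passes only in rows, so rows that do not move let the fingers close. It gives the time, the measured TCP pose, the force, the opening and the grip force at its end, in the units of the state.
- ctrl.read_state(): the state, without advancing time (a new reading comes with each control period).
- ctrl.read_camera(name): name is "side" or "top" or "wrist"; returns a dict with "frame" (420x560x3 uint8, red, green, blue), "fx", "fy", "cx", "cy" (pixels), "extrinsics" (4x4, takes a point from camera to world coordinates); the wrist camera has in their place "hand_eye" (4x4, takes a point from camera to tool coordinates, whose origin is the TCP and whose axes are the flange's). Camera axes: x right, y down, z forward; pixel columns grow to the right and rows downward; lengths in mm; the calibration is good to about 2 mm. A picture is of the moment at which its call begins: read the wrist's pose just before it. There is no depth.
- ctrl.sign_off(): hands the job in; it is judged then, once.
The state is a dict: "time_s": time; "joint_pos": joint angles; "joint_velocities": joint speeds; "effort": joint torques, N m; "position": TCP position; "eef_rot": TCP orientation; "wrist_force": force on the tool from outside, world axes, zero at the start; "ft_torque": the same for the moment, N m; "gripper_width": opening from 0.0 (shut) to 1.0 (fully open); "grip_force": force on a finger pad.
Only numpy, scipy, OpenCV 4.12 (cv2) and the standard library are available. Lean on these libraries where they do the work, as an engineer would, in place of code of your own. Each camera call takes 0.05 s, during which the arm holds its last target. There are 200 camera calls.

## Task

Refit the hand knob of the polishing table's height adjuster: slide the spacer sleeve down over the gearbox's upright spindle until it sits on the sprung washer, then turn the knob so that the flat in its bore matches the flat on the spindle and push it on until it sits on the sleeve. Press the knob down until the spring under the washer is compressed well past half way, and finish while still holding it pressed down like that, so that a colleague can tighten its grub screw. Leave the bottle, tape roll, hex key and carton where they are.

Things in the scene. Friction and masses are not known exactly. Their poses are not given: they have to be found in the camera images.
- gearbox: Grey cast worm gearbox bolted to the bench (fixed): foot 150 x 116 x 10 mm (long side along its x), body 124 x 96 mm up to 71 mm high, then a round boss, 54 mm wide on top, 78 mm high. A 20 mm output shaft sticks out of its +y side to 70 mm from the origin, 38 mm above the bench. Origin: underside, straight below the spindle's axis; z up.
- spindle: Upright plain steel hand spindle, 20 mm diameter with one flat (D section, flat 5 mm from the axis) along its whole length. Fixed: it neither turns nor sinks. It stands 52 mm out of the boss. Origin: on its axis at the boss's top face, 78 mm above the bench; z up; +x points straight out of the flat. Its angle to the gearbox varies.
- spindle_top (a point): Centre of the spindle's top end, 130 mm above the bench, 52 mm above the spindle's origin; same axes. The last 1.5 mm are chamfered.
- washer_top (a point): Centre of the upper face of the sprung steel thrust washer, 44 mm diameter, 4 mm thick, around the spindle on a coil spring. At rest this face is 88 mm above the bench, 42 mm below the spindle's top.
- thrust_washer (a joint): How far the washer is pressed down, m: 0 at rest (up), 0.006 fully down, where it meets a hard stop. The spring pushes up with 4.5 N at rest plus 1.5 N per mm: 9 N at 3 mm, 13.5 N at 6 mm. It comes up again when let go; the weight of sleeve and knob does not move it.
- sleeve: Plain steel spacer sleeve standing on the bench: 42 mm outside diameter, 24 mm high, through bore of 22 mm (1 mm clear of the spindle all round), bore mouths chamfered 1.5 mm, about 0.18 kg. Same both ends. Origin: centre of its underside; z up along the bore.
- sleeve_top (a point): Centre of the sleeve's upper end, 24 mm above its origin. With the sleeve down on the washer it is 112 mm above the bench, and 18 mm of spindle stand out above it.
- knob: Black wing knob standing on the bench, bore down, about 0.13 kg, 56 mm high: a round hub 56 mm diameter (51 at its top), 30 mm high, with an upright wing across the top. Bore's flat and grub screw (in the hub's side) are on the side of the wing's nose, +x. Bore and spindle match when both +x axes point the same way. Origin: centre of the underside, on the bore's axis; z up.
- knob_wing (a point): Middle of the knob's wing to grip, on the axis, 43 mm above the knob's underside; same axes. The wing is 18 mm thick (across y), 30 to 56 mm above the underside, from 25 mm behind the axis to 32 mm before it along x, parallel-sided from -22 to +14 mm; its +x end narrows to a 5 mm nose, with a white line on top.
- knob_bore (a point): Centre of the mouth of the knob's bore, in its underside: blind D-shaped bore 26 mm deep, 21.2 mm diameter, flat 5.6 mm from the axis, mouth chamfered 1.5 mm. It goes on when in line with the spindle's flat within some 5 degrees, until the hub sits on the sleeve; well out of line it stops high on the spindle's end.
- polish_bottle: Bystander: black polish bottle, 72 mm diameter, 190 mm high, standing. Origin: centre of the underside.
- tape_roll: Bystander: roll of masking tape lying flat, 100 mm outside, 76 mm inside, 25 mm high. Origin: centre of the underside.
- hex_key: Bystander: steel L-shaped hex key lying flat, 6 mm thick, long arm 120 mm along its x, short arm 34 mm towards its +y at the +x end. Origin: at the middle of the long arm, on the bench.
- disc_carton: Bystander: white carton of abrasive discs, 150 x 150 x 55 mm, with one disc on top. Origin: centre of the underside.
Things that resemble listed ones, but are neither listed nor needed, are in the scene too. What is shaped like the sleeve but blue or red is not meant.

How it is judged (in metres and radians):
On the way, in this order (a step that is already met when the one before it is completed fails the run):
1. the sleeve is over the spindle, upright and down on the sprung washer (horizontal distance between sleeve and spindle below 0.003 m and angle between sleeve's own z axis and vertical below 0.08 rad and z of sleeve in the frame of washer_top between -0.002 and 0.002 m), for 0.2 s.
2. the knob is on the spindle, flat to flat, down on the sleeve (horizontal distance between knob and spindle below 0.003 m and angle between knob's own z axis and vertical below 0.08 rad and angle between the x axis of knob and the x axis of spindle, either way round below 0.2 rad and z of knob in the frame of sleeve_top between -0.002 and 0.002 m), for 0.2 s.
At the end, for the whole second after the job is handed in: Sleeve on the washer, knob on the sleeve (2 mm), both upright (4.5 deg) and within 3 mm of the spindle's axis, flats within 11 deg; the fingers press the knob (on the sleeve with over 4 N) so that the washer stays down more than 3 of its 6 mm; knob still; robot not touching the sleeve (all of step 1 and all of step 2 and value of joint thrust_washer above 0.003 m and contact force between knob and sleeve above 4 N and contact force between the fingers and knob above 2 N and contact force between each of the arm, the fingers and sleeve below 1 N and linear speed of knob below 0.02 m/s); the arm keeps its last pose, push and grip.
It fails at once if the polish bottle is pushed away or knocked over (moved more than 30 mm) (distance of polish_bottle from where it was at the start of the episode above 0.03 m).
It fails at once if the tape roll is pushed away or knocked over (moved more than 30 mm) (distance of tape_roll from where it was at the start of the episode above 0.03 m).
It fails at once if the hex key is pushed away or knocked over (moved more than 30 mm) (distance of hex_key from where it was at the start of the episode above 0.03 m).
It fails at once if the carton of discs is pushed away or knocked over (moved more than 30 mm) (distance of disc_carton from where it was at the start of the episode above 0.03 m).
It also fails if it takes over 64 s, if anything falls off the work surface, if the arm or the gripper's body presses on something with over 40 N, if the wrist force passes 120 N, or if a joint passes its speed limit or range.

## Working session

There is one attempt and no reset: what is moved stays moved. The work goes in short steps, Python scripts to look and compute and a tool call to move; the robot and the scene stay as the last step left them, time stands still between calls to the robot, and variables do not carry over. Pictures are saved under pics/ and viewed, at most 11 in all, crops included, and the job is handed in when it is done.

Besides the shell and the picture viewer there is one more tool, called after ">>>" as name(argument=value, ...), one argument or row to a line, values as JSON. play_rows: Moves the arm, as the interface text tells. Shift numbers are shares of 5 cm and turn numbers shares of 5 degrees, none past 1 either way. Its arguments: {"type":"object","properties":{"motion":{"type":"array"},"newtons":{"type":"number"}},"required":["motion"]}

```bash
ls; mkdir -p pics; cat > h.py <<'E'
import numpy as np, cv2
from scipy.spatial.transform import Rotation as R
from rig import ctrl
def T(s):
    M=np.eye(4); M[:3,:3]=R.from_euler('xyz',s['eef_rot']).as_matrix(); M[:3,3]=s['position']; return M
def cam(n):
    s=ctrl.read_state(); c=ctrl.read_camera(n)
    c['E']=np.array(c['extrinsics']) if 'extrinsics' in c else T(s)@np.array(c['hand_eye'])
    np.savez(f'{n}.npz',f=c['frame'],E=c['E'],k=[c['fx'],c['fy'],c['cx'],c['cy']]); return c
def ld(n): return np.load(f'{n}.npz')
def pt(d,u,v,z):
    fx,fy,cx,cy=d['k']; r=d['E'][:3,:3]@[(u-cx)/fx,(v-cy)/fy,1]; o=d['E'][:3,3]
    return (o+r*(z-o[2])/r[2]).round(1)
def pj(d,p):
    q=np.linalg.inv(d['E'])@np.append(p,1); fx,fy,cx,cy=d['k']; return (fx*q[0]/q[2]+cx).round(1),(fy*q[1]/q[2]+cy).round(1)
def save(f,n): cv2.imwrite(f'pics/{n}.png',cv2.cvtColor(f,cv2.COLOR_RGB2BGR))
E
python3 - <<'E'
from h import *
s=ctrl.read_state(); print(s)
for n in('top','side','wrist'):
    c=cam(n); print(n,c['E'].round(2).tolist(),ld(n)['k'])
    if n!='wrist': save(cv2.resize(c['frame'],(800,600)),n)
    else: print(np.round(c['hand_eye'],2))
E
```

```text
pics
{'time_s': 0.0, 'joint_pos': array([-1.30683803e+00,  4.87445492e-02,  9.75977355e-02,  1.62201693e+00,
        1.42335190e-05,  1.44300615e+00]), 'joint_velocities': array([ 8.93210605e-04, -1.21517788e-03, -3.73817627e-04, -8.74873522e-05,
       -2.49889116e-04, -4.44326407e-04]), 'effort': array([ 4.69196675e-04, -3.38782275e+01,  3.20014787e+01,  2.04332499e-02,
        2.43482091e-04,  4.61116628e-06]), 'position': array([ 200.28281312, -484.62880167,  230.12035494]), 'eef_rot': array([-3.13924635e+00, -3.15827561e-04,  3.91748090e-01]), 'wrist_force': array([ 0.16496008,  0.50027633, -0.6587484 ]), 'ft_torque': array([-0.03192719,  0.03925001,  0.00395899]), 'grip_force': 0.0, 'gripper_width': 0.9966739270275138}
top [[-0.01, -0.99, 0.16, 416.72], [-1.0, 0.01, 0.01, 2.19], [-0.01, -0.16, -0.99, 1119.45], [0.0, 0.0, 0.0, 1.0]] [402.94923714 402.94923714 271.01767296 203.00430362]
side [[0.91, -0.29, 0.31, 120.54], [-0.42, -0.58, 0.69, -1011.6], [-0.02, -0.76, -0.65, 1051.47], [0.0, 0.0, 0.0, 1.0]] [480.77517272 480.77517272 282.24984394 211.7561382 ]
wrist [[0.38, -0.88, -0.29, 274.75], [-0.92, -0.36, -0.12, -453.54], [-0.0, 0.31, -0.95, 373.76], [0.0, 0.0, 0.0, 1.0]] [307.79834084 307.79834084 278.34012886 207.23545509]
[[  -0.     -0.95   -0.31   80.71]
 [   1.     -0.     -0.     -0.67]
 [   0.     -0.31    0.95 -143.52]
 [   0.      0.      0.      1.  ]]
```

View pics/top.png

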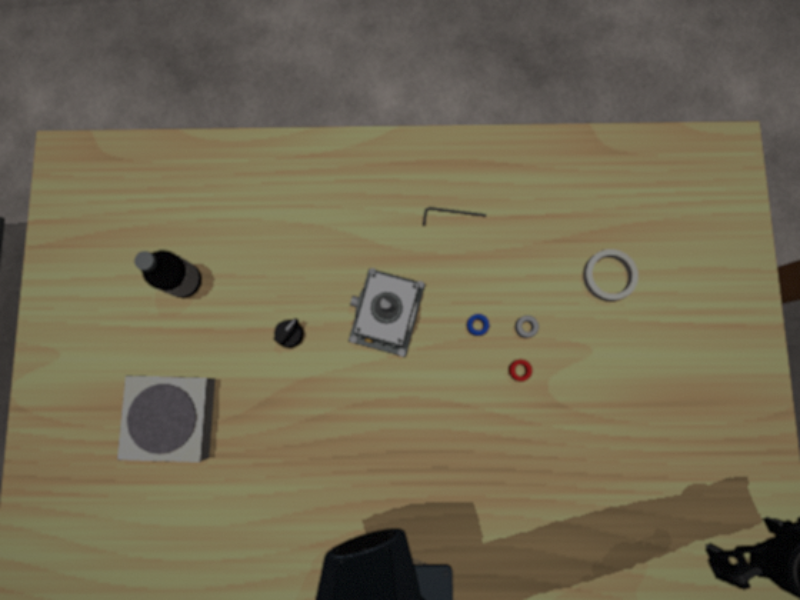

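View pics/side.png

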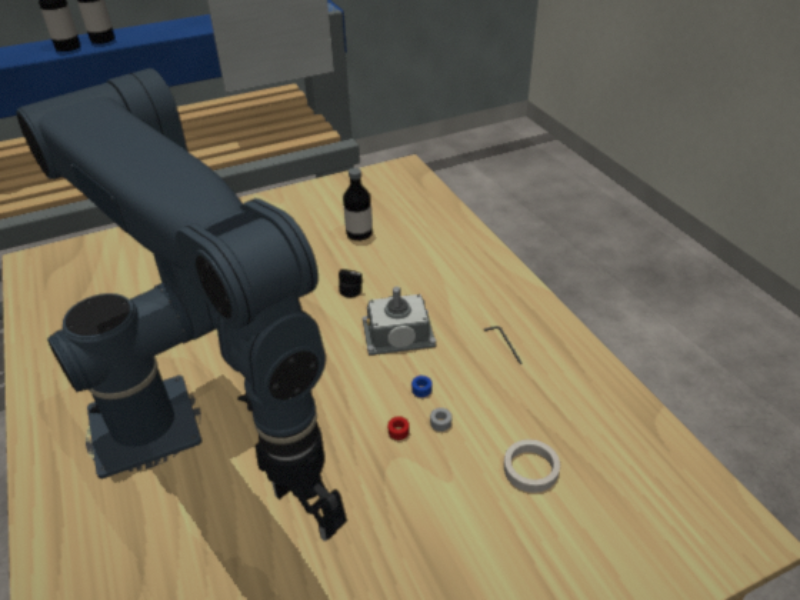

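Candidates for the sleeve in the top view (800x600 pixels):
- Steel ring at (527,326)
- Blue ring at (478,324)
- Red ring at (520,370)
- Tape roll at (610,275), which is far too big

I choose the steel ring. The knob at (289,333) and the gearbox spindle at about (387,306) are the only ones of their kind. I'll check these choices in a close crop.

```bash
python3 - <<'E'
from h import *
d=ld('top'); f=d['f'][180:270,185:385]; save(cv2.resize(f,(800,360),interpolation=cv2.INTER_CUBIC),'topcrop')
E
```

```text
(no output)
```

View pics/topcrop.png

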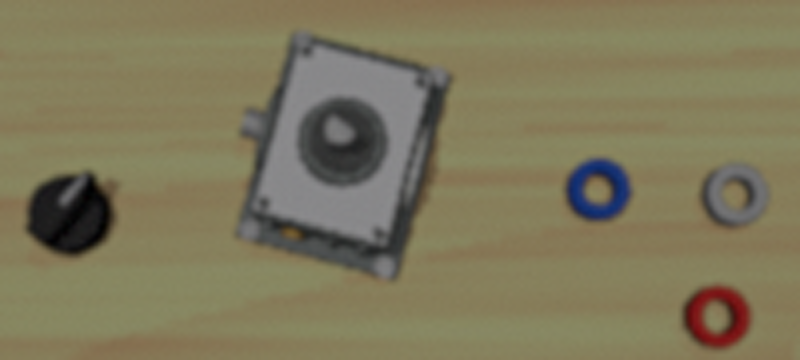

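The crop shows the steel ring at (735,194), grey with an open bore. The blue ring is at (598,189) and the red at (717,317). The spindle's top is near (338,130), with the washer around it. The knob is at (68,213), with its nose and white line toward (88,177).

```bash
python3 - <<'E'
from h import *
d=ld('top')
P=lambda x,y,z: pt(d,185+x/4-.37,180+y/4-.37,z)
print('sleeve',P(735,194,24),'outer l/r',P(701,194,24),P(769,194,24))
print('washer',P(342,140,88),'top',P(338,129,130))
print('knob',P(68,213,30),'nose',P(88,177,56),'wing tail',P(57,235,56))
print('blue',P(598,189,24),'red',P(717,317,24))
s=ctrl.read_state(); print(T(s).round(3))
E
```

```text
sleeve [ 526.6 -249.    24. ] outer l/r [ 526.9 -225.9   24. ] [ 526.4 -272.    24. ]
washer [557.6  17.   88. ] top [558.8  18.8 130. ]
knob [517.4 204.1  30. ] nose [538.9 186.5  56. ] wing tail [500.5 206.3  56. ]
blue [ 530.9 -156.1   24. ] red [ 443.9 -233.    24. ]
[[ 9.24000e-01  3.82000e-01 -1.00000e-03  2.00323e+02]
 [ 3.82000e-01 -9.24000e-01  2.00000e-03 -4.84755e+02]
 [ 0.00000e+00 -2.00000e-03 -1.00000e+00  2.30338e+02]
 [ 0.00000e+00  0.00000e+00  0.00000e+00  1.00000e+00]]
```

>>> play_rows(
  motion=[
    [[0.87,-0.207,0.244],[0,0,0],85],
    [[0.87,-0.207,0.244],[0,0,0],85],
    [[0.87,-0.207,0.244],[0,0,0],85],
    [[0.87,-0.207,0.244],[0,0,0],85],
    [[0.87,-0.207,0.244],[0,0,0],85],
    [[0.87,-0.207,0.244],[0,0,0],85],
    [[0.87,-0.207,0.244],[0,0,0],85],
    [[0.87,-0.207,0.244],[0,0,0],85],
    [[0.87,-0.207,0.244],[0,0,0],85],
    [[0,0,0],[0,0,0],85],
  ],
)

```text
time_s: 1.15
position: [528.8, -244.9, 118.2]
eef_rot: [-3.137, 0.001, 0.398]
wrist_force: [-1.2, 0.4, -1.2]
gripper_width: 1.001
grip_force: 0.0
```

```bash
python3 - <<'E'
from h import *
c=cam('wrist'); save(cv2.resize(c['frame'],(800,600)),'w1'); d=ld('wrist')
print('expected sleeve top',np.array(pj(d,[526.6,-249,24]))*800/560, ctrl.read_state()['position'])
E
```

```text
expected sleeve top [404.71428571 305.        ] [ 527.23473128 -246.96728591  119.22135923]
```

View pics/w1.png

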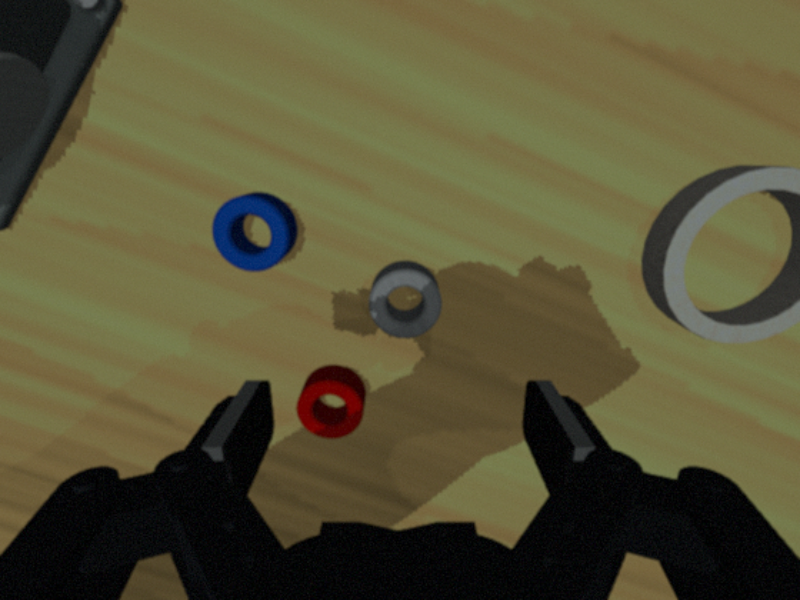

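Wrist view: the steel sleeve's upper ring is centred at about (405,303), within 2 px of the prediction. The blue ring is at (255,232) and the red at (332,410), both clear of the finger path.

```bash
cat >> h.py <<'E'
def pose():  # averaged; each call costs 0.05 s per camera picture
    S=[]
    for i in range(6): ctrl.read_camera('top'); S.append(ctrl.read_state())
    p=np.mean([s['position'] for s in S],0); r=R.from_euler('xyz',[s['eef_rot'] for s in S]).mean()
    M=np.eye(4); M[:3,:3]=r.as_matrix(); M[:3,3]=p; print('pose',p.round(2),r.as_euler('xyz').round(4),'std',np.std([s['position'] for s in S],0).round(2),'F',np.mean([s['wrist_force'] for s in S],0).round(1)); return M
def go(M,tgt): print('shares',(M[:3,:3].T@(np.array(tgt)-M[:3,3])/50).round(3))
E
python3 - <<'E'
from h import *
M=pose(); d=ld('wrist'); E=M@np.array(ctrl.read_camera('wrist')['hand_eye']); d=dict(k=d['k'],E=E)
p=pt(d,405*.7-.15,303*.7-.15,24); print(p,pt(d,370*.7,303*.7,24),pt(d,441*.7,303*.7,24)); go(M,[p[0],p[1],5])
E
```

```text
pose [ 526.19 -250.08  121.54] [-3.1416e+00  6.0000e-04  3.9130e-01] std [0.16 0.87 0.73] F [-0.1 -0.2  0.3]
[ 524.3 -254.6   24. ] [ 516.5 -236.    24. ] [ 532.2 -274.1   24. ]
shares [-0.068  0.069  2.331]
```

```bash
python3 - <<'E'
from h import *
a=ld('wrist')['f']; M=pose(); c=cam('wrist'); b=c['frame']
g=lambda f: np.float32(cv2.cvtColor(f,cv2.COLOR_RGB2GRAY))[160:260,220:360]
sh,r=cv2.phaseCorrelate(g(a),g(b),cv2.createHanningWindow((140,100),cv2.CV_32F)); print(sh,r)
d=dict(k=ld('wrist')['k'],E=M@np.array(c['hand_eye']))
p=pt(d,405*.7-.15+sh[0],303*.7-.15+sh[1],24); print(p); go(M,[p[0],p[1],5])
E
```

```text
pose [ 526.42 -250.32  121.94] [ 3.141e+00 -4.000e-04  3.906e-01] std [0.11 0.27 0.17] F [-0.3 -0.2  0.2]
(-5.132724831416809, -5.9309257844999195) 0.6738750796847873
[ 527.7 -249.    24. ]
shares [ 0.033 -0.016  2.339]
```

>>> play_rows(
  motion=[
    [[0.03,-0.02,0.7],[0,0,0],70],
    [[0,0,0.7],[0,0,0],70],
    [[0,0,0.6],[0,0,0],70],
    [[0,0,0.33],[0,0,0],70],
    [[0,0,0],[0,0,0],70],
    [[0,0,0],[0,0,0],36],
    [[0,0,0],[0,0,0],36],
    [[0,0,0],[0,0,0],36],
    [[0,0,0],[0,0,0],36],
    [[0,0,0],[0,0,0],36],
  ],
  newtons=50,
)

```text
time_s: 2.9
position: [529.4, -249.1, 7.4]
eef_rot: [3.138, -0.003, 0.392]
wrist_force: [0.0, 0.4, 6.5]
gripper_width: 0.459
grip_force: 51.1
```

>>> play_rows(
  motion=[
    [[0,0,-0.5],[0,0,0],36],
    [[0,0,-0.95],[0,0,0],36],
    [[0,0,-0.95],[0,0,0],36],
    [[0.237,-0.785,-0.25],[0,0,0],36],
    [[0.237,-0.785,-0.25],[0,0,0],36],
    [[0.237,-0.785,-0.25],[0,0,0],36],
    [[0.237,-0.785,-0.25],[0,0,0],36],
    [[0.237,-0.785,-0.25],[0,0,0],36],
    [[0.237,-0.785,-0.25],[0,0,0],36],
    [[0,0,0],[0,0,0],36],
  ],
)

```text
time_s: 3.9
position: [503.5, 1.1, 202.0]
eef_rot: [-3.141, -0.003, 0.398]
wrist_force: [0.6, -1.3, -1.8]
gripper_width: 0.465
grip_force: 51.2
```

```bash
python3 - <<'E'
from h import *
pose(); M=pose(); c=cam('wrist'); d=dict(k=ld('wrist')['k'],E=M@np.array(c['hand_eye'])); np.savez('w2.npz',f=c['frame'],**d)
print('exp tip',np.array(pj(d,[558.8,18.8,130]))*800/560)
save(cv2.resize(c['frame'],(800,600)),'w2')
E
```

```text
pose [503.32  -3.36 199.6 ] [3.1414e+00 7.0000e-04 3.9240e-01] std [0.17 1.13 0.7 ] F [-0.  -0.2 -1.9]
pose [503.35  -4.22 199.43] [-3.1412e+00  9.0000e-04  3.9010e-01] std [0.09 0.21 0.24] F [ 0.4 -0.  -1.9]
exp tip [398.71428571 195.85714286]
```

View pics/w2.png

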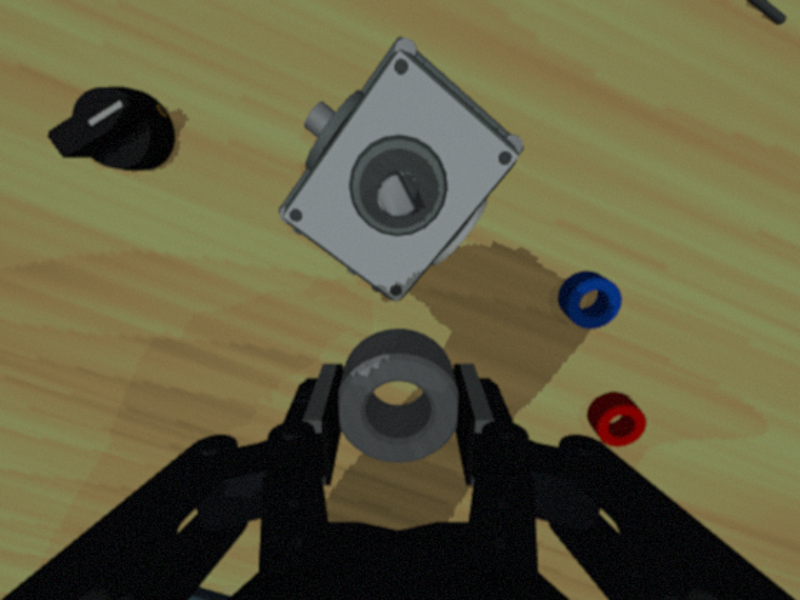

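Wrist view: the held sleeve's upper ring is at about (399,407). The spindle's top is at about (398,195), with its dark flat side facing right and up. The knob is at (115,128).

```bash
python3 - <<'E'
from h import *
f=np.load('w2.npz')['f']
a=cv2.resize(f[100:160,255:305],(400,480),interpolation=cv2.INTER_CUBIC); b=cv2.resize(f[230:326,239:319],(400,480),interpolation=cv2.INTER_CUBIC)
o=np.clip(np.hstack([a,b])*1.5,0,255).astype(np.uint8); save(o,'w2c')
E
```

```text
(no output)
```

View pics/w2c.png

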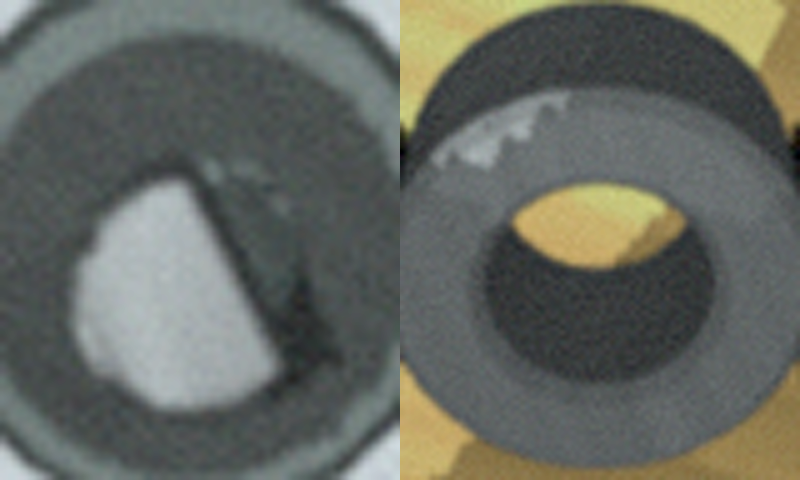

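The crop shows the spindle's D face, with the flat edge running from (185,180) to (282,362), a left extreme at x≈75 and a bottom extreme at y≈412. The sleeve's upper rim spans y 88–468 and is centred at x≈600.

```bash
python3 - <<'E'
from h import *
d=np.load('w2.npz'); from scipy.optimize import least_squares as ls
P=lambda x,y:pt(d,255+(x+.5)/8-.5,100+(y+.5)/8-.5,130)
C=np.array([P(*q)[:2] for q in[(185,180),(282,362),(75,310),(185,412),(110,382),(95,245),(240,400),(130,200)]])
r=ls(lambda p:np.hypot(*(C-p[:2]).T)-p[2],[558,18,10]); print('spindle',r.x,r.fun.round(1))
e=C[1]-C[0]; n=np.array([-e[1],e[0]]); n/=np.hypot(*n); n*=np.sign(n@(C[0]-C[2])); print('flat dir',n,np.degrees(np.arctan2(n[1],n[0])),'dist',(C[0]-r.x[:2])@n)
Mt=d['E']@np.linalg.inv(np.array(ctrl.read_camera('wrist')['hand_eye']))
for zz in (217,219):
  S=lambda x,y:np.linalg.inv(Mt)@np.append(pt(d,239+(x+.5)/5-.5,230+(y+.5)/5-.5,zz),1)
  print(zz,[S(*q)[:3].round(1) for q in[(200,88),(200,468),(-2,278),(402,278)]])
# output shaft dir from gearbox for check
E
```

```text
spindle [558.6476276   19.38235622   9.52209255] [ 0.2 -0.1  0.2  0.   0.1 -0.4 -0.1  0. ]
flat dir [ 0.77915125 -0.62683597] -38.817069834051864 dist 4.378933389001085
217 [array([ 20. ,  -0.6, -17.6]), array([-21.4,  -0.6, -17.5]), array([  0.2, -19.6, -17.6]), array([  0.2,  18.5, -17.6])]
219 [array([ 20.9,  -0.6, -19.6]), array([-19.7,  -0.6, -19.5]), array([  1.5, -19.3, -19.6]), array([  1.6,  18.1, -19.6])]
```

```bash
python3 - <<'E'
from h import *
M=pose(); go(M,[558.7,18.75,142])
E
```

```text
pose [503.53  -3.37 200.04] [ 3.1416 -0.      0.3917] std [0.01 0.09 0.03] F [ 0.2 -0.2 -2.2]
shares [1.189 0.012 1.161]
```

>>> play_rows(
  motion=[
    [[0.3,0,0.2],[0,0,0],36],
    [[0.5,0,0.3],[0,0,0],36],
    [[0.25,0.01,0.3],[0,0,0],36],
    [[0.14,0,0.2],[0,0,0],36],
    [[0,0,0.16],[0,0,0],36],
    [[0,0,0],[0,0,0],36],
    [[0,0,0],[0,0,0],36],
    [[0,0,0],[0,0,0],36],
  ],
)

```text
time_s: 5.7
position: [558.8, 18.7, 143.1]
eef_rot: [3.141, -0.001, 0.391]
wrist_force: [-0.1, -0.4, -1.9]
gripper_width: 0.462
grip_force: 51.2
```

```bash
python3 - <<'E'
from h import *
M=pose(); go(M,[558.7,18.75,93]); c=cam('wrist'); b=cam('side'); d=ld('side')
u,v=map(int,pj(d,[558,19,130])); w=ld('wrist')['f'][200:340,200:360]
a=cv2.resize(w,(480,420),interpolation=cv2.INTER_CUBIC); s=cv2.resize(b['frame'][v-35:v+35,u-26:u+27],(318,420),interpolation=cv2.INTER_CUBIC)
save(np.clip(np.hstack([a,s])*1.5,0,255).astype(np.uint8),'w3')
E
```

```text
pose [558.94  18.75 142.89] [ 3.1409e+00 -1.2000e-03  3.9160e-01] std [0.05 0.07 0.26] F [ 0.3  0.  -1.7]
shares [-0.006 -0.003  0.998]
```

View pics/w3.png

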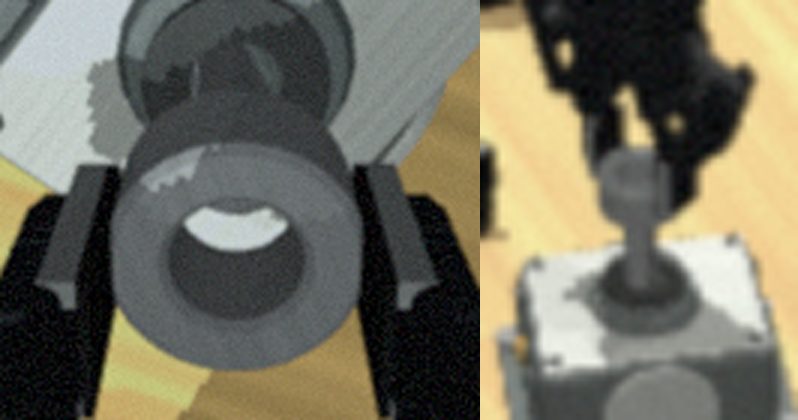

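Left: the bright spindle top shows through the bore at (236,225), centred left to right. Right: the side view shows the sleeve right above the spindle. I'll go down.

>>> play_rows(
  motion=[
    [[0,0,0.1],[0,0,0],36],
    [[0,0,0.1],[0,0,0],36],
    [[0,0,0.1],[0,0,0],36],
    [[0,0,0.1],[0,0,0],36],
    [[0,0,0.1],[0,0,0],36],
    [[0,0,0.1],[0,0,0],36],
    [[0,0,0],[0,0,0],36],
    [[0,0,0],[0,0,0],36],
  ],
)

```text
time_s: 6.9
position: [559.1, 19.3, 111.5]
eef_rot: [-3.141, -0.001, 0.392]
wrist_force: [5.0, 1.6, -4.2]
gripper_width: 0.456
grip_force: 51.0
```

>>> play_rows(
  motion=[
    [[0.012,0,0.08],[0,0,0],36],
    [[0,0,0.1],[0,0,0],36],
    [[0,0,0.1],[0,0,0],36],
    [[0,0,0.08],[0,0,0],36],
    [[0,0,0],[0,0,0],36],
    [[0,0,0],[0,0,0],36],
  ],
)

```text
time_s: 7.5
position: [559.3, 19.1, 94.7]
eef_rot: [3.141, -0.0, 0.392]
wrist_force: [0.0, 1.3, 2.8]
gripper_width: 0.46
grip_force: 51.8
```

```bash
python3 - <<'E'
from h import *
M=pose()
E
```

```text
pose [559.29  19.15  94.63] [ 3.1414e+00 -3.0000e-04  3.9180e-01] std [0.01 0.01 0.1 ] F [0.2 1.2 4.2]
```

>>> play_rows(
  motion=[
    [[0,0,0],[0,0,0],70],
    [[0,0,0],[0,0,0],70],
    [[0,0,0],[0,0,0],70],
    [[0,0,-0.4],[0,0,0],70],
    [[0,0,-0.8],[0,0,0],70],
    [[0,0,-0.2],[0,0,-1],70],
    [[0,0,-0.2],[0,0,-1],70],
    [[0,0,-0.2],[0,0,-1],70],
    [[0,0,-0.2],[0,0,-1],70],
    [[0,0,-0.2],[0,0,-1],70],
  ],
)

```text
time_s: 8.8
position: [558.9, 19.0, 203.7]
eef_rot: [-3.141, 0.001, 0.832]
wrist_force: [1.6, 0.1, -0.1]
gripper_width: 0.819
grip_force: 0.0
```

>>> play_rows(
  motion=[
    [[0,0,0],[0,0,-1],70],
    [[0,0,0],[0,0,-1],70],
    [[0,0,0],[0,0,-1],70],
    [[0,0,0],[0,0,-1],70],
    [[0,0,0],[0,0,-1],70],
    [[0,0,0],[0,0,-1],70],
    [[0,0,0],[0,0,-1],70],
    [[0,0,0],[0,0,-1],70],
    [[0,0,0],[0,0,-1],70],
    [[0,0,0],[0,0,-1],70],
  ],
)

```text
time_s: 9.8
position: [558.9, 19.0, 203.3]
eef_rot: [-3.14, 0.0, 1.704]
wrist_force: [-0.4, -0.3, 0.2]
gripper_width: 0.82
grip_force: 0.0
```

>>> play_rows(
  motion=[
    [[0,0,0],[0,0,-1],70],
    [[0,0,0],[0,0,-1],70],
    [[0,0,0],[0,0,-1],70],
    [[0,0,0],[0,0,-1],70],
    [[0,0,0],[0,0,-1],70],
    [[0,0,0],[0,0,-1],70],
    [[0,0,0],[0,0,-1],70],
    [[0,0,0],[0,0,-1],70],
    [[0,0,0],[0,0,-0.76],70],
    [[0,0,0],[0,0,0],70],
  ],
)

```text
time_s: 10.8
position: [558.9, 19.0, 203.3]
eef_rot: [-3.141, -0.001, 2.465]
wrist_force: [-0.2, 1.2, -0.4]
gripper_width: 0.82
grip_force: 0.0
```

```bash
python3 - <<'E'
from h import *
M=pose(); go(M,[517.4,204,180])
c=cam('wrist'); d=dict(k=ld('wrist')['k'],E=ld('wrist')['E']); print(pj(d,[558.7,19.4,130]),pj(d,[558.7,19.4,112]))
save(cv2.resize(c['frame'],(800,600)),'w4')
E
```

```text
pose [559.09  19.08 203.68] [-3.1411e+00 -4.0000e-04  2.4641e+00] std [0.08 0.03 0.17] F [-0.   0.1 -0.1]
shares [2.968 2.359 0.474]
(np.float64(278.1), np.float64(218.6)) (np.float64(278.1), np.float64(210.8))
```

View pics/w4.png

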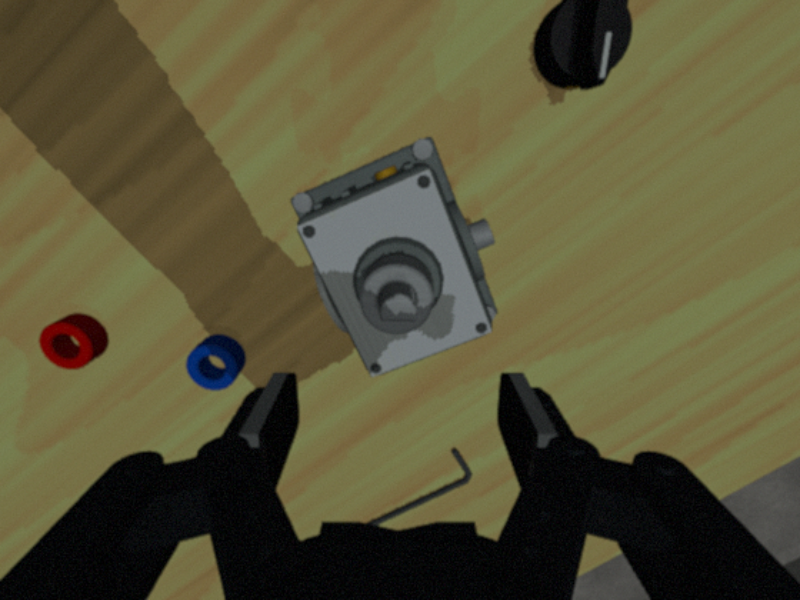

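The sleeve sits down around the spindle at (399,303), and the spindle's flat faces straight down in the image. The knob is at (585,45), its nose pointing nearly the same way. Moving over the knob.

>>> play_rows(
  motion=[
    [[0.4,0.31,0.07],[0,0,0],70],
    [[0.6,0.48,0.1],[0,0,0],70],
    [[0.7,0.56,0.1],[0,0,0],70],
    [[0.6,0.48,0.1],[0,0,0],70],
    [[0.4,0.32,0.1],[0,0,0],70],
    [[0.27,0.21,0],[0,0,0],70],
    [[0,0,0],[0,0,0],70],
    [[0,0,0],[0,0,0],70],
    [[0,0,0],[0,0,0],70],
    [[0,0,0],[0,0,0],70],
  ],
)

```text
time_s: 12.15
position: [517.7, 203.2, 180.7]
eef_rot: [3.142, 0.0, 2.464]
wrist_force: [0.6, 0.6, 0.7]
gripper_width: 0.822
grip_force: 0.0
```

```bash
python3 - <<'E'
from h import *
pose(); M=pose(); w4=ld('wrist'); np.savez('w4.npz',**w4)
c=cam('wrist'); d=dict(k=ld('wrist')['k'],E=M@np.array(c['hand_eye'])); np.savez('w5.npz',f=c['frame'],**d)
u,v=map(int,pj(d,[517.4,204,40])); print(u,v)
a=cv2.resize(c['frame'][v-50:v+50,u-50:u+50],(500,500),interpolation=cv2.INTER_CUBIC)
s=cv2.resize(w4['f'][170:240,250:310],(300,350),interpolation=cv2.INTER_CUBIC); s=np.vstack([s,np.zeros((150,300,3),np.uint8)])
save(np.clip(np.hstack([a*1.8,s*1.4]),0,255).astype(np.uint8),'w5')
E
```

```text
pose [517.58 203.49 180.61] [3.1415e+00 2.0000e-04 2.4641e+00] std [0.09 0.2  0.04] F [-0.1  0.3  0.2]
pose [517.33 204.05 180.51] [-3.1416 -0.      2.4651] std [0.04 0.11 0.02] F [ 0.4 -0.3 -0.2]
278 194Traceback (most recent call last):
  File "<stdin>", line 6, in <module>
    return format.read_array(
           ~~~~~~~~~~~~~~~~~^
        bytes,
        ^^^^^^
    ...<2 lines>...
        max_header_size=self.max_header_size
        ^^^^^^^^^^^^^^^^^^^^^^^^^^^^^^^^^^^^
    )
    ^
    data = _read_bytes(fp, read_size, "array data")
    r = fp.read(size - len(data))
    data = self._read1(n)
    self._update_crc(data)
    ~~~~~~~~~~~~~~~~^^^^^^
    raise BadZipFile("Bad CRC-32 for file %r" % self.name)
zipfile.BadZipFile: Bad CRC-32 for file 'f.npy'
```

```bash
python3 - <<'E'
from h import *
b=np.load('w4.npz')['f'] ; c=np.load('w5.npz')['f']; u,v=278,194
a=cv2.resize(c[v-50:v+50,u-50:u+50],(500,500),interpolation=cv2.INTER_CUBIC)
s=cv2.resize(b[180:230,255:305],(300,300),interpolation=cv2.INTER_CUBIC); s=np.vstack([s,np.zeros((200,300,3),np.uint8)])
save(np.clip(np.hstack([a*1.8,s*1.4]),0,255).astype(np.uint8),'w5')
E
```

```text
(no output)
```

View pics/w5.png

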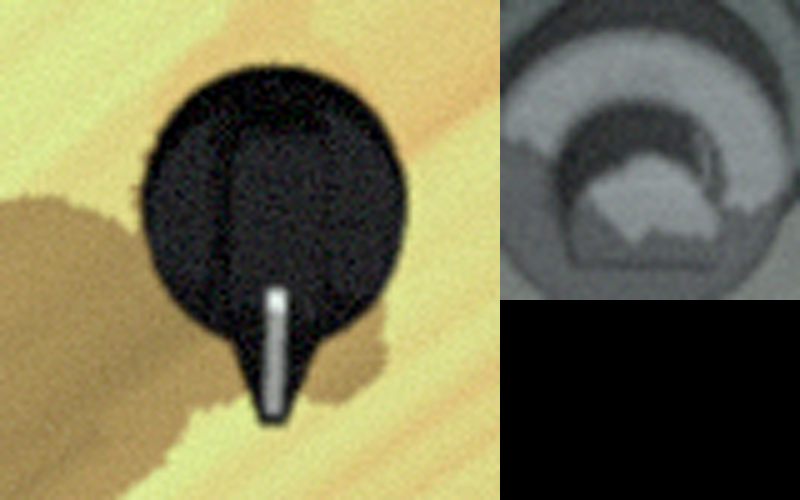

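The knob's white line runs from (276,290) to (273,415), within 1.5° of the tool's x axis. The hub spans x 142–407. The spindle's flat edge, (570,265) to (710,266), is also parallel to the tool's y axis. So one yaw serves for both grasp and fit.

```bash
python3 - <<'E'
from h import *
d=np.load('w5.npz'); hE=np.array(ctrl.read_camera('wrist')['hand_eye']); M=pose(); Mi=np.linalg.inv(d['E']@np.linalg.inv(hE))
Q=lambda x,y,z:(Mi@np.append(pt(d,228+(x+.5)/5-.5,144+(y+.5)/5-.5,z),1))[:3].round(1)
print('tool: nose',Q(272,424,56),'line',Q(276,290,56),Q(273,415,56),'hub L/R',Q(142,200,15),Q(407,200,15),'hub back z0',Q(272,66,0),'z30',Q(272,66,30),'tail',Q(275,130,56))
E
```

```text
pose [517.29 204.17 180.5 ] [-3.1416 -0.      2.4653] std [0.01 0.01 0.02] F [ 0.2 -0.1 -0.1]
tool: nose [-28.3   3.5 124.5] line [ -1.9   4.2 124.5] [-26.5   3.7 124.5] hub L/R [  4.8 -22.9 165.5] [  4.7  31.8 165.5] hub back z0 [ 29.9   4.  180.5] z30 [ 34.8   3.7 150.5] tail [ 27.7   3.9 124.5]
```

>>> play_rows(
  motion=[
    [[0.06,0.09,0.5],[0,0,0],50],
    [[0,0,0.7],[0,0,0],50],
    [[0,0,0.7],[0,0,0],50],
    [[0,0,0.6],[0,0,0],50],
    [[0,0,0.3],[0,0,0],50],
    [[0,0,0.14],[0,0,0],50],
    [[0,0,0],[0,0,0],50],
    [[0,0,0],[0,0,0],50],
    [[0,0,0],[0,0,0],50],
  ],
)

```text
time_s: 14.05
position: [519.5, 210.0, 35.7]
eef_rot: [3.138, 0.002, 2.465]
wrist_force: [0.5, 0.6, 0.3]
gripper_width: 0.586
grip_force: 0.0
```

>>> play_rows(
  motion=[
    [[0,0,0],[0,0,0],10],
    [[0,0,0],[0,0,0],10],
    [[0,0,0],[0,0,0],10],
    [[0,0,0],[0,0,0],10],
    [[0,0,0],[0,0,0],10],
    [[0,0,0],[0,0,0],10],
    [[0,0,0],[0,0,0],10],
  ],
  newtons=60,
)

```text
time_s: 14.75
position: [518.7, 209.8, 34.6]
eef_rot: [3.14, 0.001, 2.465]
wrist_force: [0.6, -0.2, 5.6]
gripper_width: 0.194
grip_force: 61.9
```

```bash
python3 - <<'E'
from h import *
M=pose()
E
```

```text
pose [518.68 209.75  34.59] [3.1399e+00 1.3000e-03 2.4653e+00] std [0.02 0.01 0.01] F [ 0.5 -0.2  5.6]
```

>>> play_rows(
  motion=[
    [[0,0,-0.3],[0,0,0],10],
    [[0,0,-0.6],[0,0,0],10],
    [[0,0,-0.8],[0,0,0],10],
    [[0,0,-0.7],[0,0,0],10],
    [[0,0,-0.4],[0,0,0],10],
    [[0,0,-0.3],[0,0,0],10],
    [[0,0,0],[0,0,0],10],
    [[0,0,0],[0,0,0],10],
    [[0,0,0],[0,0,0],10],
    [[0,0,0],[0,0,0],10],
  ],
)

```text
time_s: 16.05
position: [516.7, 209.2, 186.4]
eef_rot: [-3.138, -0.002, 2.465]
wrist_force: [0.1, 0.2, -1.1]
gripper_width: 0.201
grip_force: 61.0
```

```bash
python3 - <<'E'
from h import *
M=pose(); go(M,[558.7,19.4,185]); c=cam('wrist'); s=ctrl.read_state(); print(s['gripper_width'],s['grip_force'])
a=cv2.resize(c['frame'][130:350,170:390],(600,600),interpolation=cv2.INTER_CUBIC); save(np.clip(a*2.,0,255).astype(np.uint8),'w6')
E
```

```text
pose [517.29 209.39 187.53] [-3.1402e+00 -1.0000e-03  2.4652e+00] std [0.27 0.08 0.51] F [ 0.3  0.2 -1. ]
shares [-3.024 -2.445  0.051]
0.1940430919215926 61.016281843185425
```

View pics/w6.png

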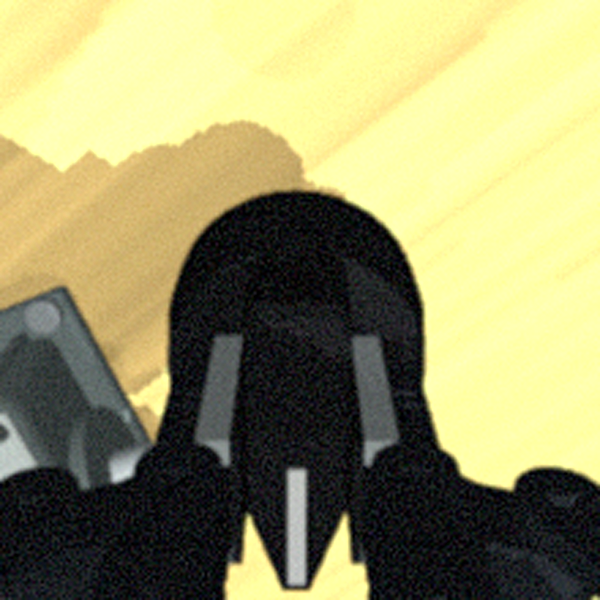

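The knob is held straight: the white line is vertical from (296,468) to (296,585), the nose tip is at (296,588) and the hub's back edge is at y≈190. Next I'll compute the knob's axis in the tool frame.

```bash
python3 - <<'E'
from h import *
w=ld('wrist'); hE=np.array(ctrl.read_camera('wrist')['hand_eye']); d=dict(k=w['k'],E=hE); s=220/600
Q=lambda x,y,z:pt(d,170+(x+.5)*s-.5,130+(y+.5)*s-.5,z)
for o in(34.3,33.3): print('nose',Q(296,588,o-56),'hub back base',Q(296,190,o),'L/R',Q(168,310,o-10),Q(424,310,o-10),'line',Q(296,468,o-56))
w2=np.load('w2.npz'); E=w2['E']; print(Q(225,400,-19), Q(368,400,-19))
E
```

```text
nose [-29.9  -0.1 -21.7] hub back base [27.8 -0.  34.3] L/R [  3.4 -28.1  24.3] [ 3.3 28.  24.3] line [ -4.6  -0.1 -21.7]
nose [-29.   -0.1 -22.7] hub back base [28.1 -0.  33.3] L/R [  3.8 -28.   23.3] [ 3.8 27.9 23.3] line [ -3.9  -0.1 -22.7]
[  7.  -12.1 -19. ] [  7.   12.1 -19. ]
```

```bash
python3 - <<'E'
from h import *
w=np.load('w4.npz'); hE=np.array(ctrl.read_camera('wrist')['hand_eye']); d=dict(k=w['k'],E=hE); zt=203.68-130
Q=lambda x,y:pt(d,255+(x+.5)/6-.5,180+(y+.5)/6-.5,zt)
a,b=Q(70,265),Q(210,266); print(a,b, Q(140,100-0))
x=(a+b)/2+[5,0,0]; print('axis tool',x)
M=np.eye(4); M[:3,:3]=R.from_euler('xyz',[np.pi,0,2.4641]).as_matrix(); M[:3,3]=[559.09,19.08,203.68]; print((M@np.append(x,1)).round(2))
P=lambda x,y:(x,y)
# sleeve-top (z 112) outer rim: left/right x 490,790 bottom
print('yaw flat deg',np.degrees(np.arctan2((b-a)[0],(b-a)[1])))
M2=pose(); go(M2,[558.7,19.4,182])
E
```

```text
[-3.5 -9.1 73.7] [-3.7  8.6 73.7] [18.2 -0.2 73.7]
axis tool [ 1.4  -0.25 73.7 ]
[557.84  19.76 129.98   1.  ]
yaw flat deg -0.6473823869418771
pose [517.83 209.53 188.61] [3.1414e+00 1.0000e-04 2.4652e+00] std [0.01 0.01 0.03] F [ 0.2  0.  -1.3]
shares [-3.018 -2.454  0.132]
```

>>> play_rows(
  motion=[
    [[-0.35,-0.3,0],[0,0,0],10],
    [[-0.55,-0.45,0],[0,0,0],10],
    [[-0.6,-0.5,0],[0,0,0],10],
    [[-0.6,-0.5,0],[0,0,0],10],
    [[-0.5,-0.4,0],[0,0,0],10],
    [[-0.3,-0.2,0.03],[0,0,0],10],
    [[-0.118,-0.104,0.1],[0,0,0],10],
    [[0,0,0],[0,0,0],10],
    [[0,0,0],[0,0,0],10],
    [[0,0,0],[0,0,0],10],
  ],
)

```text
time_s: 17.8
position: [558.4, 20.6, 182.1]
eef_rot: [3.141, -0.0, 2.467]
wrist_force: [0.5, 0.1, -0.5]
gripper_width: 0.194
grip_force: 61.0
```

```bash
python3 - <<'E'
from h import *
pose(); M=pose(); go(M,[558.6,19.6,172])
E
```

```text
pose [558.61  20.25 182.23] [3.1413e+00 2.0000e-04 2.4666e+00] std [0.06 0.23 0.03] F [-0.3  0.4 -1.2]
pose [558.67  19.53 182.08] [3.1415e+00 1.0000e-04 2.4655e+00] std [0.01 0.13 0.05] F [-0.1  0.1 -1.2]
shares [0.002 0.    0.202]
```

>>> play_rows(
  motion=[
    [[0,0,0.1],[0,0,0],10],
    [[0,0,0.1],[0,0,0],10],
    [[0,0,0.08],[0,0,0],10],
    [[0,0,0.06],[0,0,0],10],
    [[0,0,0.06],[0,0,0],10],
    [[0,0,0],[0,0,0],10],
    [[0,0,0],[0,0,0],10],
  ],
)

```text
time_s: 19.1
position: [558.6, 19.4, 161.9]
eef_rot: [-3.142, -0.0, 2.465]
wrist_force: [0.1, 0.1, -0.8]
gripper_width: 0.196
grip_force: 61.0
```

>>> play_rows(
  motion=[
    [[0,0,0.05],[0,0,0],10],
    [[0,0,0.05],[0,0,0],10],
    [[0,0,0.05],[0,0,0],10],
    [[0,0,0.05],[0,0,0],10],
    [[0,0,0.05],[0,0,0],10],
    [[0,0,0],[0,0,0],10],
    [[0,0,0],[0,0,0],10],
  ],
)

```text
time_s: 19.8
position: [558.6, 19.4, 149.4]
eef_rot: [-3.141, -0.0, 2.465]
wrist_force: [0.0, 0.4, -2.0]
gripper_width: 0.189
grip_force: 61.0
```

>>> play_rows(
  motion=[
    [[0,0,0.03],[0,0,0],10],
    [[0,0,0.03],[0,0,0],10],
    [[0,0,0.01],[0,0,0],10],
    [[0,0,0],[0,0,0],10],
    [[0,0,0],[0,0,0],10],
    [[0,0,0],[0,0,0],10],
    [[0,0,0],[0,0,0],10],
  ],
)

```text
time_s: 20.5
position: [558.9, 19.4, 146.4]
eef_rot: [3.141, 0.001, 2.465]
wrist_force: [-0.3, 0.1, 1.8]
gripper_width: 0.194
grip_force: 61.4
```

```bash
python3 - <<'E'
from h import *
pose()
E
```

```text
pose [558.82  19.36 146.21] [3.1413e+00 4.0000e-04 2.4652e+00] std [0.01 0.01 0.04] F [-0.2  0.2  1.6]
```

>>> play_rows(
  motion=[
    [[0,0,0.03],[0,0,0],10],
    [[0,0,0.03],[0,0,0],10],
    [[0,0,0.03],[0,0,0],10],
    [[0,0,0.02],[0,0,0],10],
    [[0,0,0],[0,0,0],10],
    [[0,0,0],[0,0,0],10],
    [[0,0,0],[0,0,0],10],
  ],
)

```text
time_s: 21.5
position: [558.9, 19.3, 142.1]
eef_rot: [3.141, 0.001, 2.465]
wrist_force: [-2.1, -0.4, 7.9]
gripper_width: 0.195
grip_force: 62.2
```

```bash
python3 - <<'E'
from h import *
pose()
E
```

```text
pose [558.92  19.33 142.12] [3.1408e+00 1.4000e-03 2.4653e+00] std [0.01 0.01 0.01] F [-2.1  0.3  7.7]
```

>>> play_rows(
  motion=[
    [[0,0,0.02],[0,0,0],10],
    [[0,0,0.02],[0,0,0],10],
    [[0,0,0],[0,0,0],10],
    [[0,0,0],[0,0,0],10],
    [[0,0,0],[0,0,0],10],
  ],
)

```text
time_s: 22.3
position: [559.0, 19.3, 140.8]
eef_rot: [3.141, 0.002, 2.465]
wrist_force: [-3.3, 0.9, 9.1]
gripper_width: 0.201
grip_force: 62.5
```

```bash
python3 - <<'E'
from h import *
pose()
E
```

```text
pose [558.96  19.34 140.75] [3.1406e+00 1.8000e-03 2.4653e+00] std [0.01 0.01 0.02] F [-2.5  0.5  9.5]
```

>>> play_rows(
  motion=[
    [[0,0,0.02],[0,0,0],10],
    [[0,0,0],[0,0,0],10],
    [[0,0,0],[0,0,0],10],
    [[0,0,0],[0,0,0],10],
    [[0,0,0],[0,0,0],10],
  ],
)

```text
time_s: 23.1
position: [559.0, 19.3, 140.5]
eef_rot: [3.14, 0.002, 2.465]
wrist_force: [-3.8, 0.2, 12.3]
gripper_width: 0.196
grip_force: 62.9
```

```bash
python3 - <<'E'
from h import *
M=pose(); c=cam('wrist'); b=cam('side'); d=ld('side'); u,v=map(int,pj(d,[558,19,130]))
s=cv2.resize(b['frame'][v-35:v+35,u-35:u+35],(420,420),interpolation=cv2.INTER_CUBIC); a=cv2.resize(c['frame'][130:350,180:380],(380,420))
save(np.clip(np.hstack([a,s])*1.7,0,255).astype(np.uint8),'w7')
E
```

```text
pose [559.02  19.33 140.54] [3.1403e+00 2.3000e-03 2.4653e+00] std [0.01 0.01 0.01] F [-3.5  0.3 12.6]
```

View pics/w7.png

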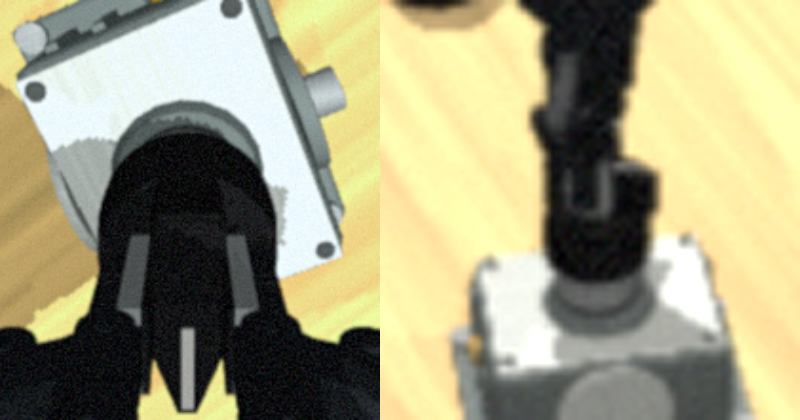

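The knob sits on the sleeve and the sleeve on the pressed-down washer. The travel of about 5.8 mm and the force of about 13.8 N match a fully compressed spring. Handing in.

```bash
python3 -c "
from rig import ctrl
print(ctrl.sign_off())"
```

```text
the job is handed in; nothing more can be done
None
```

I fitted the sleeve and the knob and handed the job in with the gripper holding the knob down, the spring about 5.8 of 6 mm compressed going by arm travel and wrist force; the hand-in returned no verdict.

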